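# Draw the locker bolt under the drying rack with a hooked rod

### The job

The red-pinned bolt that locks the low sample locker sits under a wire drying rack where the hand must not go. Take the orange-handled hooked rod from the green mat, hook the red pin and draw the bolt towards the robot until it is fully home on its stop, then keep a steady pull of about 12 N on it for about a second without yanking it (never above 20 N). Leave the bolt drawn, lower the rod back flat onto the green mat before letting go of it, touch the locker, rack and bolt with nothing but the rod, and do not disturb the two vials, the beaker or the tube rack.

Things in the scene. Friction and masses are not known exactly. Their poses are not given: they have to be found in the camera images.
- locker: Fixed low grey sample locker, blue lid. Origin on the bench, on the bolt's line; x along the bolt, away from the robot; z up. It spans x -100 to +165, y -120 to +120 mm, top 34 mm high; lid (x +40 to +160) and bolt bed 40 mm high. Two steel straps span the bolt, at x -85 (guide) and +25 mm (the lid's keeper): 12 mm along x, 30 mm wide, tops 57 mm high.
- rack_front (a point): Middle of the front wire of the rack over the locker, at locker x = -62 mm, 165 mm high. Steel wires 6 mm thick along y, 35 mm apart, back to x = +148 mm; side rails at y = +-125 mm reach forward to x = -74 mm; four 10 mm posts at x -62 and +148, y +-125 mm. Below the wires it is open towards the robot.
- bolt: Steel slide bolt (bar from 98 mm before to 55 mm beyond the pin, top 51 mm above the bench) with the red pin. Slides along the locker's x only, friction about 4 N plus 15 N per m/s, no spring. Origin on the bench below the pin, axes as the locker's. It has 35 to 55 mm to go to its hard stop, which is inside, unseen and set differently each time: feel for it.
- bolt_pin (a point): Point on the axis of the bolt's red upright pin (12 mm diameter, from 51 to 95 mm above the bench), 75 mm above the bench.
- rod: Loose hooked rod, about 0.22 kg. Origin under the handle's centre; x from handle to hook, y to the hook's side, z up as it lies. Orange handle 110 x 22 x 30 mm (x, y, z). An 8 mm steel shaft at half its height runs to x = 220 mm, bends to y = +34 mm, then back in a lip to x = 205 mm: a lying J, open to the handle, 26 mm wide inside. Centre of mass about x = +17 mm.
- rod_grip (a point): Centre of the rod's orange handle (half-way up, 15 mm above its underside); grasp it across its 22 mm width (rod y). Axes as the rod's.
- rod_hook (a point): Middle of the hook's mouth: where the axis of the pin comes to lie when the hook bears on it in a pull; 210 mm ahead of the handle's centre along rod x and 15 mm to +y, at the shaft's height. The pin has 7 mm of play to either side along y there.
- mat: Fixed green mat, 380 (x) x 130 (y) x 6 mm, on which the rod lies at the start. Origin under its centre, on the bench; x along its length.
- tuberack: Fixed clear rack of capped tubes, 100 x 170 mm, 83 mm high. Origin under its centre. Stands on the other side from the mat.
- vial_l: Loose amber dropper vial, 28 mm diameter, 55 mm high, green cap, standing on the locker under the rack to the left of the bolt. Origin at the centre of its underside. Leave alone.
- vial_r: As the other vial, with a blue cap, to the right of the bolt. Leave alone.
- beaker: Loose glass beaker, 72 mm diameter, 90 mm high, on the bench just beyond the tube rack. Origin at the centre of its underside. Leave alone.

How it is judged:
By the outcome, as a careful person would: the job done as asked, in the order asked, and still so for the second after the job is handed in, with the robot touching nothing.
It also fails if it takes over 72 s, if anything falls off the work surface, if the arm or the gripper's body presses on something with over 40 N, if the wrist force passes 120 N, or if a joint passes its speed limit or range.

### The arm

A 6-joint arm with a two-finger parallel gripper is mounted at the origin on the work surface. World frame = base frame: x ahead of the robot, y to its left, z up, the work surface at z = 0. Lengths are in m, angles in rad, forces in N, time in s.
With the tool pointing down it reaches from about 0.375 to 0.9 m from the base axis. Payload 3.1 kg.
Tool frame: the origin (TCP) lies midway between the tips of the shut fingers; the grasp point (between the pads) lies 19 mm behind it (pinch_z is the distance from the TCP to the grasp point, in m); y points along the fingers, z is the direction in which the jaws open and shut, and the axes are right-handed (so a half turn about y gives the same grasp; the last joint's range is limited). The gripper opens to 87 mm and grips with 3 to 60 N. Pads are 19 mm wide; open, the fingers measure 117 mm over their backs; the gripper's body (75 mm by 190 mm) begins 51 mm behind the grasp point.
Start: joints at [1.137, 0.527, 1.433, -0, 1.181, -0.178], TCP at [0.157, 0.605, 0.223] pointing down, gripper open.
Joint ranges: [-3.08, 3.08], [-0.75, 2.2], [0.22, 2.44], [-1.43, 4.57], [0, 2.65], [-2.85, 2.85]. Speed limits (rad/s): [2.79, 2.79, 3.14, 3.14, 3.14, 3.14].

### API

Orientations are given as a unit quaternion [x, y, z, w].
In Python, from rig import * gives the robot as it stands.
- The arm moves only by the tool drive_tool, never from a script. Its argument "plan" is a list of rows, each a list of 7 numbers: the shift along the tool's x, y, z in mm, then the turn, a rotation vector about the tool's x, y, z in degrees, then the finger opening in mm, from 0 to 87. A call has 1 to 10 rows; each row is the pose to reach, as a shift and turn from the pose commanded when the call began, along the tool's axes at that moment; what a row does not reach only later rows make up. A row lasts 1/10 s, in which the tool goes at most 50 mm and 8.59 degrees, less where a joint would pass 70% of its speed; a pose out of reach is approached as far as the arm can. A call with a gripper value outside its range is refused whole. The fingers move at their own pace and stop on an object; "newtons" is the grip in N (left out, the last holds). Time passes only in rows, so rows that repeat a pose let the fingers close. It gives the time, the measured TCP pose, the force and the opening at its end, in the units of the state.
- get_obs(): the state, without advancing time (a new reading comes with each control period).
- camera(name): name is "side" or "top"; returns the picture (400x640x3 uint8, blue, green, red); there is no depth.
- get_calibration(name): a dict with "fx", "fy", "cx", "cy" (pixels), "origin" and "rotation" of the camera in the world. Camera axes: x right, y down, z forward; pixel columns grow to the right and rows downward; lengths in m; the calibration is good to about 2 mm. A picture is of the moment at which its call begins. get_calibration takes no time and is no camera call.
- hand_in(): hands the job in, once; it reports no verdict.
Trained networks look in the newest picture that a camera, given by its name, has taken for a name from the list of things; names that differ only in an ending like _2 or _b are one class to them, and where a whole thing is asked for, a point or a joint stands for the part that bears it (a point fixed in the world has none). Each returns a list of dicts, best first, with "conf" (0 to 1); they miss things now and then, are a little off and sometimes report something else, mostly with a low value. They report only what shows in the picture. A call takes as long as a camera call.
- spot_in(camera, target): "location" ([column, row] in pixels, amid what is visible of it).
- mark_of(camera, target): "location" ([column, row] in pixels: a listed point, or the origin of a listed thing).
The state is a dict: "time": time; "q": joint angles; "joint_velocities": joint speeds; "joint_torque": joint torques, N m; "position": TCP position; "tool_rot": TCP orientation; "ft_force": force on the tool from outside, world axes, zero at the start; "moment": the same for the moment, N m; "grip_width": finger opening in m.
Only numpy, scipy, OpenCV 4.12 (cv2) and the standard library are available. Lean on these libraries where they do the work, as an engineer would, in place of code of your own. Each camera call takes 0.05 s, during which the arm holds its last target. There are 200 camera calls.

## Working session

There is one attempt and no reset: what is moved stays moved. The work goes in short steps, Python scripts to look and compute and a tool call to move; the robot and the scene stay as the last step left them, time stands still between calls to the robot, and variables do not carry over. Pictures are saved under pics/ and viewed, about 8 in all and at most 12, crops included, and the job is handed in when it is done.

Besides the shell and the picture viewer there is one more tool, called after ">>>" by a JSON object that holds its "fn" and its "kwargs". drive_tool: Moves the arm, as the interface text tells. Its arguments: {"type":"object","properties":{"plan":{"type":"array","items":{"type":"array","items":{"type":"number"}}},"newtons":{"type":"number"}},"required":["plan"]}

```bash
mkdir -p pics; ls; cat > h.py <<'E'
from rig import *
import numpy as np, cv2
from scipy.spatial.transform import Rotation as R
def ray(cam,px):
    c=get_calibration(cam); d=np.array([(px[0]-c["cx"])/c["fx"],(px[1]-c["cy"])/c["fy"],1.])
    return np.array(c["origin"]),np.array(c["rotation"])@d
def at_z(cam,px,z):
    o,d=ray(cam,px); return o+d*(z-o[2])/d[2]
def tri(a,b):
    (o1,d1),(o2,d2)=a,b
    d1=d1/np.linalg.norm(d1);d2=d2/np.linalg.norm(d2)
    s=np.linalg.lstsq(np.c_[d1,-d2],o2-o1,rcond=None)[0]
    p,q=o1+s[0]*d1,o2+s[1]*d2
    return (p+q)/2,np.linalg.norm(p-q)
def proj(cam,p):
    c=get_calibration(cam); v=np.array(c["rotation"]).T@(np.array(p)-c["origin"])
    return [c["fx"]*v[0]/v[2]+c["cx"],c["fy"]*v[1]/v[2]+c["cy"]]
E
python3 - <<'E'
from h import *
np.set_printoptions(precision=4,suppress=True)
ims=[camera(c) for c in("side","top")]
for n,i in zip(("side","top"),ims): cv2.imwrite(f"pics/{n}0.png",i)
Z=dict(locker=0,rack_front=.165,bolt=0,bolt_pin=.075,rod=.006,rod_grip=.021,rod_hook=.021,mat=0,tuberack=0,vial_l=.034,vial_r=.034,beaker=0)
for n,z in Z.items():
    r={}
    for c in("side","top"):
        m=mark_of(c,n)
        for k in m[:1]: r[c]=k["location"]; print(n,c,np.round(k["location"],1),round(k["conf"],2),at_z(c,k["location"],z))
    if len(r)==2: print("   tri",*tri(ray("side",r["side"]),ray("top",r["top"])))
o=get_obs();print(o["time"],o["position"],o["tool_rot"],o["grip_width"],o["ft_force"],pinch_z if 'pinch_z' in globals() else None)
print(R.from_quat(o["tool_rot"]).as_matrix())
for c in("side","top"): print(get_calibration(c)["origin"])
E
```

```text
picsTraceback (most recent call last):
  File "<stdin>", line 10, in <module>
  File "h.py", line 8, in at_z
    o,d=ray(cam,px); return o+d*(z-o[2])/d[2]
        ~~~^^^^^^^^
  File "h.py", line 6, in ray
    return np.array(c["origin"]),np.array(c["rotation"])@d
                                 ~~~~~~~~~~~~~~~~~~~~~~~^~
ValueError: matmul: Input operand 1 has a mismatch in its core dimension 0, with gufunc signature (n?,k),(k,m?)->(n?,m?) (size 3 is different from 4)
```

Rotation is a quaternion; converting.

```bash
sed -i 's/np.array(c\["rotation"\])/R.from_quat(c["rotation"]).as_matrix()/' h.py
cat > m.py <<'E'
from h import *
import sys
np.set_printoptions(precision=4,suppress=True)
tag=sys.argv[1]
for n in("side","top"): cv2.imwrite(f"pics/{n}{tag}.png",camera(n))
Z=dict(locker=0,rack_front=.165,bolt=0,bolt_pin=.075,rod=.006,rod_grip=.021,rod_hook=.021,mat=0,tuberack=0,vial_l=.034,vial_r=.034,beaker=0)
for n in (sys.argv[2:] or Z):
    r={};z=Z[n]
    for c in("side","top"):
        m=mark_of(c,n)
        for k in m[:1]: r[c]=k["location"]; print(n,c,np.round(k["location"],1),round(k["conf"],2),at_z(c,k["location"],z))
    if len(r)==2: print("   tri",*tri(ray("side",r["side"]),ray("top",r["top"])))
o=get_obs();print(o["time"],o["position"],o["tool_rot"],o["grip_width"],o["ft_force"])
print(R.from_quat(o["tool_rot"]).as_matrix())
E
python3 m.py 0; python3 -c "
from h import *
for c in('side','top'): print(get_calibration(c)['origin'])"
```

```text
locker side [267.8 237.7] 0.59 [0.7293 0.0337 0.    ]
locker top [310.  177.8] 0.9 [0.7307 0.0243 0.    ]
   tri [ 0.7335  0.025  -0.0103] 0.0028973166912989803
rack_front side [290.6 188.8] 0.82 [0.6692 0.0122 0.165 ]
rack_front top [311.3 191. ] 0.68 [0.6691 0.0198 0.165 ]
   tri [0.667  0.0191 0.1712] 0.0029446190980332194
bolt side [270.4 234.1] 0.77 [0.7296 0.02   0.    ]
bolt top [311.1 177.7] 0.69 [0.731  0.0208 0.    ]
   tri [0.7303 0.0204 0.0002] 0.0015457922039415115
bolt_pin side [269.3 234. ] 0.36 [0.6916 0.0818 0.075 ]
bolt_pin top [308.1 176.5] 0.44 [0.7239 0.0296 0.075 ]
   tri [0.7307 0.029  0.0087] 0.0064796403510053195
rod side [410.6 176.6] 0.92 [ 0.4711 -0.3528  0.006 ]
rod top [427.8 256.8] 0.85 [ 0.4737 -0.3493  0.006 ]
   tri [ 0.4722 -0.3491  0.0083] 0.003403659585327697
rod_grip side [413.3 172.5] 0.62 [ 0.4661 -0.3553  0.021 ]
rod_grip top [427.6 253.1] 0.88 [ 0.486  -0.3449  0.021 ]
   tri [ 0.4756 -0.3466  0.0246] 0.02168062658045638
rod_hook side [341.2 155.3] 0.93 [ 0.6879 -0.3452  0.021 ]
rod_hook top [426.4 189.7] 0.78 [ 0.687  -0.3468  0.021 ]
   tri
[... 408 characters left out ...]
7145 0.097  0.034 ]
vial_l top [283.6 182.3] 0.62 [0.712  0.1075 0.034 ]
   tri [0.7093 0.1061 0.0457] 0.0024316597830260356
vial_r side [258.8 247.4] 0.75 [0.7145 0.097  0.034 ]
vial_r top [283.6 182.3] 0.62 [0.712  0.1075 0.034 ]
   tri [0.7093 0.1061 0.0457] 0.0024316597830260356
beaker side [236.  333.5] 0.72 [0.654  0.2953 0.    ]
beaker top [226.4 206.2] 0.92 [0.6402 0.2941 0.    ]
   tri [0.6452 0.2959 0.0066] 0.012522518374565774
1.5 [0.1575 0.6048 0.2225] [-0.7014  0.0899 -0.0898  0.7014] 0.08689623505905218 [ 0.3475 -0.555   0.1239]
[[ 0.9677 -0.      0.2521]
 [-0.2521  0.      0.9677]
 [-0.     -1.     -0.    ]]
[0.3103683  0.65197498 0.77665651]
[0.53820721 0.01524566 1.32992964]
```

View pics/top0.png

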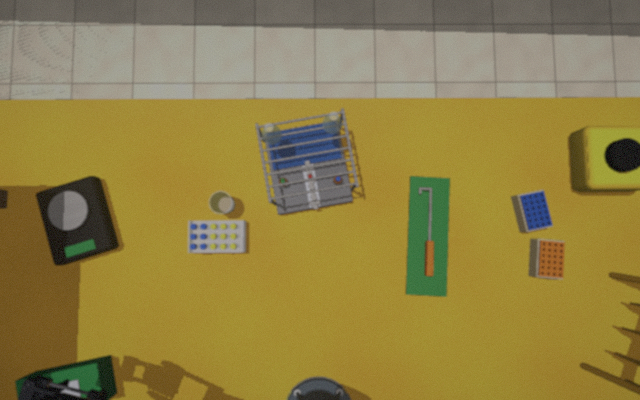

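View pics/side0.png

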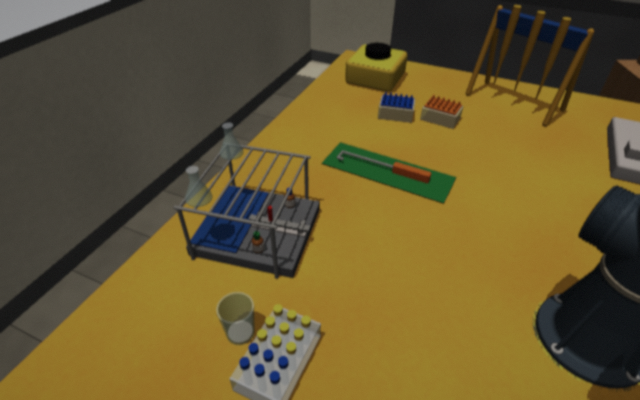

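The top picture shows the locker and rack at about (310,175), yawed a few degrees, with the bolt along (313,207)-(308,163). The rod lies on the mat with its handle at (430,258) and the hook at (425,190), opening to the left. The side picture shows the red pin at about (270,212) under the wires, with the vials on either side. Next I'll zoom in for the locker yaw and use colour to locate the handle and pin.

```bash
python3 - <<'E'
from h import *
np.set_printoptions(precision=4,suppress=True)
s=cv2.imread("pics/side0.png");t=cv2.imread("pics/top0.png")
a=cv2.resize(t[100:220,250:370],(480,480),interpolation=cv2.INTER_CUBIC)
b=cv2.resize(s[180:280,180:330],None,fx=4,fy=4,interpolation=cv2.INTER_CUBIC)
cv2.imwrite("pics/c1.png",a);cv2.imwrite("pics/c2.png",b)
def blob(i,lo,hi,roi):
    x0,y0,x1,y1=roi;h=cv2.cvtColor(i,cv2.COLOR_BGR2HSV)[y0:y1,x0:x1]
    m=cv2.inRange(h,lo,hi);ys,xs=np.nonzero(m);return np.c_[xs+x0,ys+y0].astype(float)
P=blob(t,(3,150,120),(15,255,255),(415,230,445,285));print(len(P),P.min(0),P.max(0),P.mean(0))
W=np.array([at_z("top",p,.036)[:2] for p in P]);c=W.mean(0);u=np.linalg.svd(W-c)[2][0];print("handle",c,np.degrees(np.arctan2(u[1],u[0])))
Q=blob(s,(3,150,120),(15,255,255),(380,150,440,190));print(len(Q),Q.mean(0),at_z("side",Q.mean(0),.021))
# red: redness index
for n,i,roi in(("side",s,(255,195,290,240)),("top",t,(295,160,325,205))):
    x0,y0,x1,y1=roi;f=i[y0:y1,x0:x1].astype(float);k=f[...,2]-f[...,:2].max(2)
    ys,xs=np.nonzero(k>45);print(n,k.max(),[(x+x0,y+y0,int(k[y,x])) for x,y in zip(xs,ys)])
E
python3 - <<'E'
import cv2,numpy as np
a=cv2.imread("pics/c1.png");b=cv2.imread("pics/c2.png")
cv2.imwrite("pics/c1.png",a)
E
```

```text
175 [426. 241.] [432. 274.] [429.0971 258.1257]
handle [ 0.4711 -0.3449] 176.91919489134827
155 [411.8452 168.9677] [ 0.4745 -0.3699  0.021 ]
side 98.0 [(np.int64(268), np.int64(206), 50), (np.int64(269), np.int64(206), 76), (np.int64(270), np.int64(206), 80), (np.int64(271), np.int64(206), 55), (np.int64(268), np.int64(207), 70), (np.int64(269), np.int64(207), 95), (np.int64(270), np.int64(207), 98), (np.int64(271), np.int64(207), 67), (np.int64(268), np.int64(208), 66), (np.int64(269), np.int64(208), 87), (np.int64(270), np.int64(208), 84), (np.int64(271), np.int64(208), 57), (np.int64(268), np.int64(209), 52), (np.int64(269), np.int64(209), 64), (np.int64(270), np.int64(209), 61), (np.int64(269), np.int64(210), 49), (np.int64(270), np.int64(210), 46), (np.int64(269), np.int64(211), 47)]
top 89.0 [(np.int64(309), np.int64(175), 65), (np.int64(310), np.int64(175), 72), (np.int64(311), np.int64(175), 46), (np.int64(309), np.int64(176), 81), (np.int64(310), np.int64(176), 89), (np.int64(311), np.int64(176), 54), (np.int64(309), np.int64(177), 63), (np.int64(310), np.int64(177), 66)]
```

View pics/c1.png

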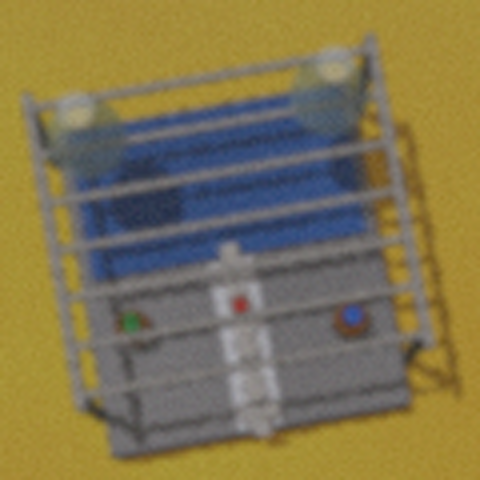

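View pics/c2.png

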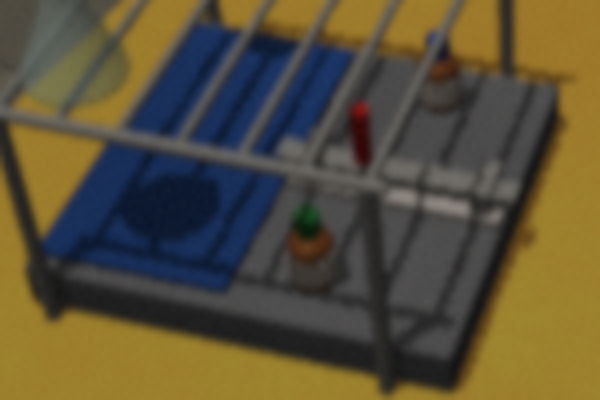

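The crops show the locker yawed by roughly -10°. The pin top is at crop (240,303), vial_l (green) is at (130,323) and vial_r (blue) at (352,316). The rack's rails run (28,98)-(82,407) and (372,40)-(433,344). I'll fit the locker pose and the pin from these.

```bash
python3 - <<'E'
from h import *
from scipy.optimize import least_squares
np.set_printoptions(precision=4,suppress=True)
T=lambda x,y:((x+.5)/4-.5+250,(y+.5)/4-.5+100)
S=lambda x,y:((x+.5)/4-.5+180,(y+.5)/4-.5+180)
obs=[("top",T(82,405),(-.074,.125,.165)),("top",T(432,344),(-.074,-.125,.165)),("top",T(28,98),(.148,.125,.165)),("top",T(372,40),(.148,-.125,.165)),
("top",T(114,457),(-.1,.12,.034)),("top",T(410,407),(-.1,-.12,.034)),
("side",S(447,355),(-.1,.12,.034)),("side",S(557,90),(-.1,-.12,.034))]
def f(p):
    r=R.from_euler('z',p[2]).as_matrix();o=np.array([p[0],p[1],0])
    return np.concatenate([np.array(proj(c,o+r@np.array(l)))-px for c,px,l in obs])
s=least_squares(f,[.73,.025,-.17],loss="soft_l1");print(s.x,np.degrees(s.x[2]));print(f(s.x).reshape(-1,2))
pt=at_z("top",(309.8,175.9),.095);print("pin top",pt, tri(ray("side",S(360,103)),ray("top",(309.8,175.9))))
ps=tri(ray("side",S(361,130)),ray("top",(309.8,176.2)));print(ps)
r=R.from_euler('z',s.x[2]).as_matrix()
print("pin in locker",r.T@(pt-[s.x[0],s.x[1],0]))
for n,x,y in(("vl",130,323),("vr",352,316)):
    v=at_z("top",T(x,y),.089);print(n,v,r.T@(v-[s.x[0],s.x[1],0]))
# rod fit: handle end and hook
g=np.array([.4711,-.3449]);print("handle at z.036",g)
for c in("side","top"):
    for l in ([0,0,.021],[.21,.015,.021]):
        a=np.radians(-3.1);w=[g[0]+l[0]*np.cos(a)-l[1]*np.sin(a),g[1]+l[0]*np.sin(a)+l[1]*np.cos(a),l[2]];print(c,w,proj(c,w))
E
```

```text
[0.7342 0.025  0.1731] 9.919204769410715
[[ 0.3121  0.7044]
 [-0.3191  0.2491]
 [ 0.5691  1.5405]
 [ 0.2461  0.8931]
 [-0.3928 -0.8541]
 [ 0.7453 -1.9876]
 [-0.6474  1.9401]
 [-0.5295 -0.8219]]
pin top [0.7227 0.0242 0.095 ] (array([0.7212, 0.0241, 0.1047]), np.float64(0.0001209353115585597))
(array([0.7231, 0.024 , 0.0822]), np.float64(0.001353367296193933))
pin in locker [-0.0115  0.0012  0.095 ]
vl [0.7105 0.108  0.089 ] [-0.0091  0.0859  0.089 ]
vr [ 0.7148 -0.0599  0.089 ] [-0.0338 -0.0802  0.089 ]
handle at z.036 [ 0.4711 -0.3449]
side [np.float64(0.4711), np.float64(-0.3449), 0.021] [np.float64(410.6364876814327), np.float64(174.03659823647476)]
side [np.float64(0.6816038829632761), np.float64(-0.3412785006719096), 0.021] [np.float64(342.6254405126526), np.float64(156.48903481207623)]
top [np.float64(0.4711), np.float64(-0.3449), 0.021] [np.float64(427.7522563842368), np.float64(257.8740699785533)]
top [np.float64(0.6816038829632761), np.float64(-0.3412785006719096), 0.021] [np.float64(424.71292663928614), np.float64(191.39440870810793)]
```

>>> {"fn": "drive_tool", "kwargs": {"plan": [[382, 0, -422, 0, -11.3, 0, 60], [382, 0, -422, 0, -11.3, 0, 60], [382, 0, -422, 0, -11.3, 0, 60], [382, 0, -422, 0, -11.3, 0, 60], [382, 0, -422, 0, -11.3, 0, 60], [382, 0, -422, 0, -11.3, 0, 60], [382, 0, -422, 0, -11.3, 0, 60], [382, 0, -422, 0, -11.3, 0, 60], [382, 0, -422, 0, -11.3, 0, 60], [382, 0, -422, 0, -11.3, 0, 60]], "newtons": 50}}

```text
time: 2.5
position: [0.3896, 0.1597, 0.223]
tool_rot: [-0.707, 0.02, -0.021, 0.707]
ft_force: [0.9, 1.4, -0.3]
grip_width: 0.06
```

>>> {"fn": "drive_tool", "kwargs": {"plan": [[119, 60, -501, 0, 0, 0, 60], [119, 60, -501, 0, 0, 0, 60], [119, 60, -501, 0, 0, 0, 60], [119, 60, -501, 0, 0, 0, 60], [119, 60, -501, 0, 0, 0, 60], [119, 60, -501, 0, 0, 0, 60], [119, 60, -501, 0, 0, 0, 60], [119, 60, -501, 0, 0, 0, 60], [119, 60, -501, 0, 0, 0, 60], [119, 60, -501, 0, 0, 0, 60]]}}

```text
time: 3.5
position: [0.4757, -0.3298, 0.1645]
tool_rot: [0.707, -0.02, 0.021, -0.707]
ft_force: [0.8, 0.2, -0.1]
grip_width: 0.0599
```

>>> {"fn": "drive_tool", "kwargs": {"plan": [[0, 0, 0, 0, 0, 0, 60]]}}

```text
time: 3.6
position: [0.4772, -0.3352, 0.1644]
tool_rot: [0.709, -0.021, 0.024, -0.705]
ft_force: [0.2, 0.6, 0.7]
grip_width: 0.0601
```

```bash
python3 m.py 1 rod_grip rod_hook rod; python3 - <<'E'
import cv2
t=cv2.imread("pics/top1.png")[165:305,390:470];s=cv2.imread("pics/side1.png")[90:230,300:480]
a=cv2.resize(t,None,fx=3,fy=3,interpolation=2);b=cv2.resize(s,None,fx=3,fy=3,interpolation=2)
cv2.imwrite("pics/c3.png",cv2.hconcat([a,b]))
E
```

```text
rod_grip side [413.  171.6] 0.9 [ 0.468  -0.3591  0.021 ]
rod_grip top [427.9 256.5] 0.75 [ 0.4754 -0.3455  0.021 ]
   tri [ 0.4709 -0.3442  0.0306] 0.01028819642277414
rod_hook side [342.5 151.2] 0.69 [ 0.6926 -0.3669  0.021 ]
rod_hook top [427.3 189.1] 0.63 [ 0.6889 -0.3498  0.021 ]
   tri [ 0.686  -0.3459  0.0363] 0.002462084168202281
rod side [409.9 174.1] 0.98 [ 0.4762 -0.3635  0.006 ]
rod top [427.8 256. ] 0.66 [ 0.4763 -0.3494  0.006 ]
   tri [ 0.4751 -0.3464  0.0184] 0.0035017659419578568
4.0 [ 0.4756 -0.326   0.1651] [-0.7068  0.0198 -0.0198  0.7069] 0.0600546088052371 [0.6969 0.4853 0.1097]
[[ 0.9984 -0.0001  0.0559]
 [-0.0559  0.0002  0.9984]
 [-0.0001 -1.      0.0002]]
```

View pics/c3.png

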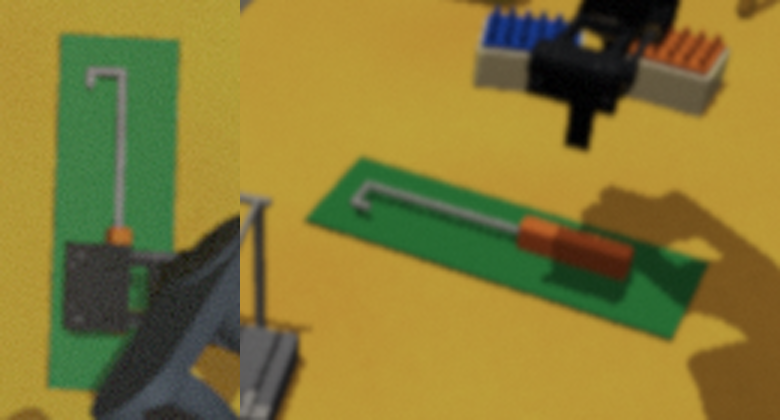

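>>> {"fn": "drive_tool", "kwargs": {"plan": [[3, 20, -10, 0, 0, 0, 60], [6, 50, -21, 0, 0, 0, 60], [6, 80, -21, 0, 0, 0, 60], [6, 110, -21, 0, 0, 0, 60], [6, 130, -21, 0, 0, 0, 60], [6, 142, -21, 0, 0, 0, 60], [6, 150, -21, 0, 0, 0, 60], [6, 154, -21, 0, 0, 0, 60], [6, 154, -21, 0, 0, 0, 60], [6, 154, -21, 0, 0, 0, 60]]}}

```text
time: 5.0
position: [0.4809, -0.3492, 0.0116]
tool_rot: [0.707, -0.02, 0.021, -0.706]
ft_force: [-0.5, -0.3, 0.1]
grip_width: 0.06
```

>>> {"fn": "drive_tool", "kwargs": {"plan": [[0, 0, 0, 0, 0, 0, 20], [0, 0, 0, 0, 0, 0, 10], [0, 0, 0, 0, 0, 0, 10], [0, 0, 0, 0, 0, 0, 10], [0, 0, 0, 0, 0, 0, 10], [0, 0, 0, 0, 0, 0, 10], [0, 0, 0, 0, 0, 0, 10]], "newtons": 50}}

```text
time: 5.7
position: [0.4805, -0.3492, 0.0108]
tool_rot: [0.707, -0.02, 0.02, -0.707]
ft_force: [-0.5, -1.3, 0.6]
grip_width: 0.0217
```

>>> {"fn": "drive_tool", "kwargs": {"plan": [[0, -10, 0, 0, 0, 0, 10], [0, -30, 0, 0, 0, 0, 10], [0, -55, 0, 0, 0, 0, 10], [0, -80, 0, 0, 0, 0, 10], [0, -100, 0, 0, 0, 0, 10], [0, -105, 0, 0, 0, 0, 10], [0, -105, 0, 0, 0, 0, 10], [0, -105, 0, 0, 0, 0, 10]]}}

```text
time: 6.5
position: [0.4796, -0.348, 0.1148]
tool_rot: [-0.706, 0.021, -0.02, 0.707]
ft_force: [-0.1, 0.1, -2.4]
grip_width: 0.0217
```

```bash
python3 m.py 2 rod_hook; python3 - <<'E'
import cv2
t=cv2.imread("pics/top2.png")[150:300,390:490];s=cv2.imread("pics/side2.png")[90:240,300:460]
a=cv2.resize(t,None,fx=3,fy=3,interpolation=2);b=cv2.resize(s,None,fx=3,fy=3,interpolation=2)
cv2.imwrite("pics/c4.png",cv2.hconcat([a,b]))
E
```

```text
rod_hook side [345.1 124.7] 0.89 [ 0.7434 -0.5134  0.021 ]
rod_hook top [306.9 179.3] 0.68 [0.7229 0.0341 0.021 ]
   tri [0.614  0.0125 0.3599] 0.12542944227607125
6.7 [ 0.4798 -0.3483  0.1145] [-0.7062  0.021  -0.0198  0.7074] 0.02163889973495947 [-0.0734  0.6496 -1.8935]
[[ 0.9983 -0.0016  0.0577]
 [-0.0577  0.0018  0.9983]
 [-0.0017 -1.      0.0017]]
```

View pics/c4.png

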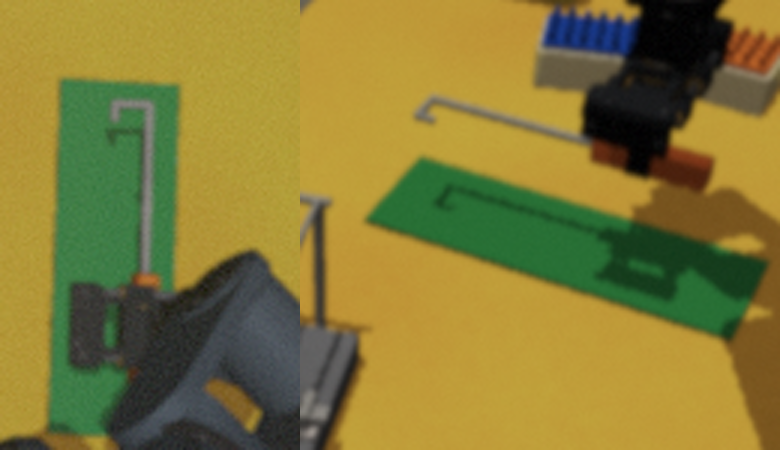

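Rod is lifted level. In the top view the shaft corner of the hook is at about (440,184) and the lip corner at (428,184). In the side view they are at (344.7,122.7) and (339.3,128). I'll triangulate these to get the rod-in-tool offset.

```bash
python3 - <<'E'
from h import *
np.set_printoptions(precision=4,suppress=True)
T=lambda x,y:((x+.5)/3-.5+390,(y+.5)/3-.5+150)
S=lambda x,y:((x-300+.5)/3-.5+300,(y+.5)/3-.5+90)
a=tri(ray("side",S(434,98)),ray("top",T(151,103)));b=tri(ray("side",S(418,114)),ray("top",T(115,103)))
print(a,b)
f=at_z("top",T(146,270),.125);e=at_z("top",T(151,103),.125);print(f,e,np.degrees(np.arctan2(*(e-f)[[1,0]])))
o=get_obs();r=R.from_quat(o["tool_rot"]).as_matrix()
for n,p in(("shaftcorner",a[0]),("lipcorner",b[0])): print(n,1000*r.T@(p-o["position"]))
# plan: hook point target over pin
pin=np.array([.7228,.0241]);yaw=np.radians(9.9)
E
```

```text
(array([ 0.6899, -0.3579,  0.1287]), np.float64(0.0029103633438186736)) (array([ 0.6907, -0.3218,  0.1308]), np.float64(0.0011725743502333267))
[ 0.5288 -0.3486  0.125 ] [ 0.6918 -0.3586  0.125 ] -3.4964227809681034
shaftcorner [210.346  -14.5492   2.4822]
lipcorner [209.0415 -16.5588  38.5815]
```

>>> {"fn": "drive_tool", "kwargs": {"plan": [[-20, 0, 25, 0, 0, 0, 10], [-40, 0, 60, 0, 0, 0, 10], [-59, 0, 97, 0, 0, 0, 10], [-63, 0, 135, 0, -2, 0, 10], [-66, 0, 175, 0, -5, 0, 10], [-69, 0, 215, 0, -8, 0, 10], [-70, 0, 250, 0, -11, 0, 10], [-71, 0, 280, 0, -13, 0, 10], [-71, 0, 300, 0, -13.2, 0, 10], [-71, 0, 300, 0, -13.2, 0, 10]]}}

```text
time: 7.7
position: [0.4258, -0.0428, 0.1154]
tool_rot: [-0.704, -0.062, 0.063, 0.705]
ft_force: [0.2, -0.1, -1.5]
grip_width: 0.0216
```

```bash
python3 m.py 3 rod_hook bolt_pin; python3 - <<'E'
import cv2
t=cv2.imread("pics/top3.png")[130:280,250:370];s=cv2.imread("pics/side3.png")[150:300,200:340]
a=cv2.resize(t,None,fx=3,fy=3,interpolation=2);b=cv2.resize(s,None,fx=3,fy=3,interpolation=2)
cv2.imwrite("pics/c5.png",cv2.hconcat([a,b]))
E
```

```text
rod_hook side [309.9 205.6] 0.7 [ 0.6755 -0.0987  0.021 ]
rod_hook top [317.8 208.2] 0.8 [0.6302 0.     0.021 ]
   tri [0.6247 0.0019 0.1228] 0.0034208244459941984
bolt_pin side [271.5 213.6] 0.84 [0.7206 0.0202 0.075 ]
bolt_pin top [308.6 176.6] 0.54 [0.7236 0.0281 0.075 ]
   tri [0.7199 0.0267 0.0812] 0.0060325727134084624
8.0 [ 0.4271 -0.0462  0.1156] [ 0.7046  0.0606 -0.0604 -0.7044] 0.02159920580998696 [ 0.5826  0.2397 -1.8984]
[[ 0.9854  0.0004 -0.1704]
 [ 0.1704 -0.0003  0.9854]
 [ 0.0003 -1.     -0.0003]]
```

View pics/c5.png

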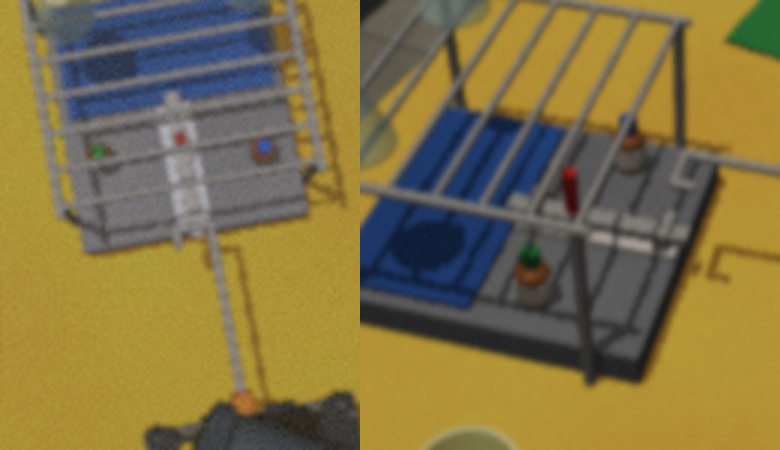

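>>> {"fn": "drive_tool", "kwargs": {"plan": [[10, 0, 1, 0, 0, 0, 10], [25, 0, 2, 0, 0, 0, 10], [45, 0, 3, 0, 0, 0, 10], [65, 0, 4, 0, 0, 0, 10], [85, 0, 4, 0, 0, 0, 10], [100, 0, 4, 0, 0, 0, 10], [108, 0, 4, 0, 0, 0, 10], [110, 0, 4, 0, 0, 0, 10], [110, 0, 4, 0, 0, 0, 10]]}}

```text
time: 8.9
position: [0.534, -0.0224, 0.1154]
tool_rot: [-0.704, -0.061, 0.061, 0.705]
ft_force: [-0.3, -1.1, -2.0]
grip_width: 0.0218
```

```bash
python3 m.py 4 rod_hook bolt_pin; python3 - <<'E'
import cv2
t=cv2.imread("pics/top4.png")[150:240,270:350];s=cv2.imread("pics/side4.png")[180:270,240:320]
a=cv2.resize(t,None,fx=5,fy=5,interpolation=2);b=cv2.resize(s,None,fx=5,fy=5,interpolation=2)
cv2.imwrite("pics/c6.png",cv2.hconcat([a,b]))
E
```

```text
rod_hook side [266.2 197.2] 0.71 [ 0.797  -0.0789  0.021 ]
rod_hook top [310.8 172.7] 0.55 [0.7441 0.0215 0.021 ]
   tri [0.7287 0.0216 0.1252] 0.0023881115618645346
bolt_pin side [266. 198.] 0.7 [ 0.7612 -0.0238  0.075 ]
bolt_pin top [309.7 178. ] 0.76 [0.7192 0.0247 0.075 ]
   tri [0.7179 0.0277 0.1311] 0.015043795246369132
9.2 [ 0.5338 -0.0224  0.1157] [-0.7044 -0.0607  0.0611  0.7045] 0.02173186849473155 [-0.2968  0.3671 -2.0973]
[[ 0.9852 -0.0005 -0.1716]
 [ 0.1716  0.0001  0.9852]
 [-0.0005 -1.      0.0002]]
```

View pics/c6.png

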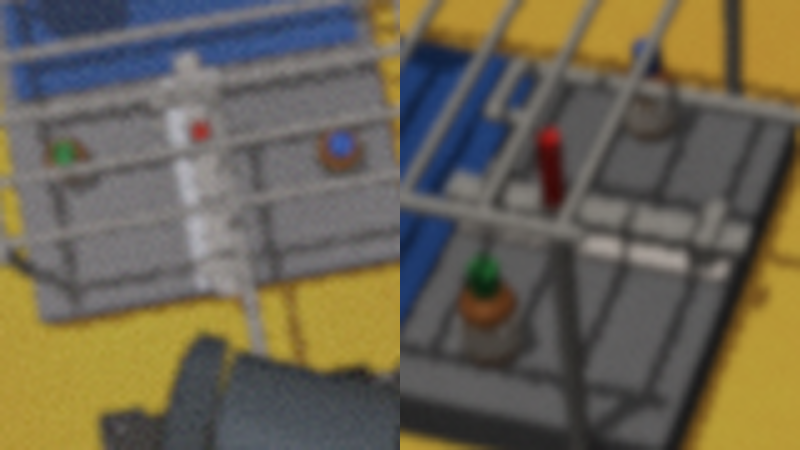

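```bash
python3 - <<'E'
from h import *
np.set_printoptions(precision=4,suppress=True)
t=cv2.imread("pics/top4.png");h=cv2.cvtColor(t,cv2.COLOR_BGR2HSV).astype(float)
o=get_obs();r=R.from_quat(o["tool_rot"]).as_matrix();p0=np.array(o["position"])
for y in range(207,220):
    s=h[y,312:330,1];w=np.clip(170-s,0,None)
    x=312+(w*np.arange(18)).sum()/w.sum() if w.sum()>0 else 0
    q=r.T@(at_z("top",(x,y),.125)-p0)*1000
    print(y,round(x,2),q.round(1),s.astype(int))
for n,px,z in(("pin",(309.8,175.9),.093),):
    print(n,r.T@(at_z("top",px,z)-p0)*1000)
k=t[168:185,300:320].astype(float);k=np.clip(k[...,2]-k[...,:2].max(2)-20,0,None)
ys,xs=np.mgrid[168:185,300:320];c=((k*xs).sum()/k.sum(),(k*ys).sum()/k.sum());print(c,r.T@(at_z("top",c,.093)-p0)*1000)
E
```

```text
207 316.62 [95.9 -9.3 10.8] [  6  13  13   8  22  15  15  16  21  68 127 148 168 165 179 163 198 177]
208 316.4 [93.1 -9.3 12. ] [ 35  30  28  22  32  44  36  15  34  93 153 173 179 171 177 173 173 167]
209 317.37 [89.7 -9.3  9.7] [130 103  91  94 105  97  57  22  28  84 154 172 171 176 176 174 181 173]
210 319.57 [85.7 -9.3  3.9] [180 174 177 163 169 150  91  26  26  81 147 173 171 168 183 165 172 170]
211 319.9 [82.7 -9.3  3.5] [175 177 180 174 174 172 113  45  23  74 138 174 176 170 171 182 166 177]
212 320.09 [79.7 -9.3  3.4] [172 170 168 173 177 174 139  62  25  60 133 168 174 173 176 169 167 170]
213 320.14 [76.8 -9.3  3.8] [174 173 170 173 172 169 139  78  27  59 119 169 179 172 170 178 176 173]
214 320.51 [73.7 -9.3  3.3] [170 177 176 177 172 171 151  89  30  39 102 156 173 172 166 174 182 168]
215 320.56 [70.8 -9.3  3.7] [165 169 168 175 172 170 163 110  45  33  92 149 169 173 175 167 178 173]
216 320.38 [68.  -9.3  4.7] [155 165 169 172 170 174 165 118  52  26  77 148 172 170 170 175 180 176]
217 319.08 [65.8 -9.3  9. ] [111 124 152 161 175 175 171 130  60  26  69 139 179 179 169 171 167 172]
218 317.11 [64.  -9.3 15.1] [ 12  34  75 138 158 169 167 145  73  24  56 123 168 170 170 172 181 174]
219 317.24 [61.1 -9.3 15.3] [ 27  24  41 125 156 171 168 132  73  32  43 112 163 175 169 173 188 165]
pin [194.3767  22.6471  13.5138]
(np.float64(309.6273830155979), np.float64(175.78856152512998)) [194.803   22.6469  13.9659]
```

>>> {"fn": "drive_tool", "kwargs": {"plan": [[3, 0, -3, 0, 0, 0, 10], [3, 0, -5, 0, 0, 0, 10], [3, 8, -5, 0, 0, 0, 10], [3, 15, -5, 0, 0, 0, 10], [3, 20, -5, 0, 0, 0, 10], [3, 23, -5, 0, 0, 0, 10], [3, 26, -5, 0, 0, 0, 10], [3, 28, -5, 0, 0, 0, 10], [3, 30, -5, 0, 0, 0, 10], [3, 32, -5, 0, 0, 0, 10]]}}

```text
time: 10.2
position: [0.5384, -0.0268, 0.0837]
tool_rot: [0.705, 0.061, -0.061, -0.704]
ft_force: [-0.2, 0.7, -2.4]
grip_width: 0.0216
```

>>> {"fn": "drive_tool", "kwargs": {"plan": [[0, 2, 0, 0, 0, 0, 10], [0, 5, 0, 0, 0, 0, 10], [0, 8, 0, 0, 0, 0, 10], [0, 11, 0, 0, 0, 0, 10], [0, 14, 0, 0, 0, 0, 10], [0, 17, 0, 0, 0, 0, 10], [0, 19, 0, 0, 0, 0, 10], [0, 19, 0, 0, 0, 0, 10]]}}

```text
time: 11.0
position: [0.538, -0.0267, 0.0643]
tool_rot: [-0.704, -0.061, 0.061, 0.705]
ft_force: [0.6, -0.5, -2.8]
grip_width: 0.0218
```

```bash
python3 m.py 5 rod_hook bolt_pin; python3 - <<'E'
import cv2
t=cv2.imread("pics/top5.png")[160:220,285:345];s=cv2.imread("pics/side5.png")[185:245,240:310]
a=cv2.resize(t,None,fx=6,fy=6,interpolation=2);b=cv2.resize(s,None,fx=6,fy=6,interpolation=2)
cv2.imwrite("pics/c7.png",cv2.hconcat([a,b]))
E
```

```text
rod_hook side [264.9 212.7] 0.55 [ 0.7694 -0.0241  0.021 ]
rod_hook top [312.6 172.2] 0.68 [0.7456 0.0158 0.021 ]
   tri [0.7398 0.0165 0.067 ] 0.003288737163450912
bolt_pin side [271.7 211.6] 0.75 [0.7236 0.0138 0.075 ]
bolt_pin top [309.7 178.1] 0.67 [0.7189 0.0247 0.075 ]
   tri [0.717  0.0245 0.0867] 0.0005153134278929035
11.3 [ 0.5383 -0.0268  0.0649] [ 0.7045  0.0612 -0.0609 -0.7044] 0.021177171433588552 [ 0.2726  0.165  -2.3816]
[[ 0.9851  0.0004 -0.172 ]
 [ 0.172  -0.0001  0.9851]
 [ 0.0004 -1.     -0.0002]]
```

View pics/c7.png

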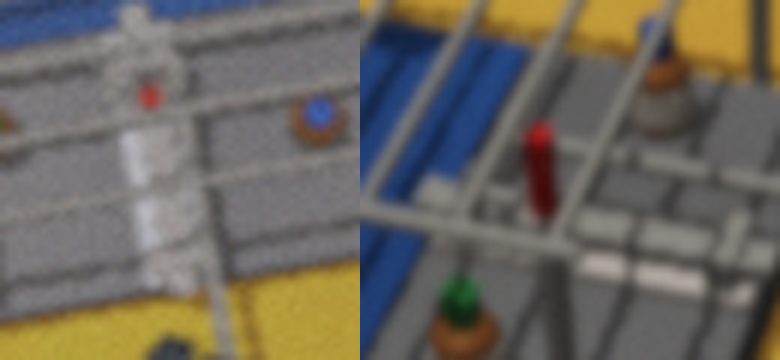

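>>> {"fn": "drive_tool", "kwargs": {"plan": [[-2, 0, 0, 0, 0, 0, 10], [-4, 0, 0, 0, 0, 0, 10], [-6, 0, 0, 0, 0, 0, 10], [-8, 0, 0, 0, 0, 0, 10], [-10, 0, 0, 0, 0, 0, 10], [-12, 0, 0, 0, 0, 0, 10], [-14, 0, 0, 0, 0, 0, 10], [-16, 0, 0, 0, 0, 0, 10], [-18, 0, 0, 0, 0, 0, 10], [-20, 0, 0, 0, 0, 0, 10]], "newtons": 60}}

```text
time: 12.3
position: [0.519, -0.0303, 0.0649]
tool_rot: [0.705, 0.061, -0.061, -0.704]
ft_force: [3.2, 1.4, -2.7]
grip_width: 0.0217
```

```bash
cat > f.py <<'E'
from h import *
np.set_printoptions(precision=2,suppress=True)
o=get_obs();r=R.from_quat(o["tool_rot"]).as_matrix()
print(o["time"],"tool F",r.T@o["ft_force"],"pos",np.array(o["position"])*1000,"along",1000*np.array(o["position"])@[.985,.172,0],o["grip_width"])
E
python3 f.py; python3 - <<'E'
from h import *
import cv2
t=camera("top");k=t[168:200,298:325].astype(float);k=np.clip(k[...,2]-k[...,:2].max(2)-20,0,None)
ys,xs=np.mgrid[168:200,298:325];c=((k*xs).sum()/k.sum(),(k*ys).sum()/k.sum());print(c,at_z("top",c,.093))
E
```

```text
12.3 tool F [3.39 2.72 0.78] pos [518.98 -30.32  64.85] along 505.9808662768986 0.021653441627256034
(np.float64(310.13761467889907), np.float64(178.045871559633)) [0.71647691 0.02328134 0.093     ]
```

>>> {"fn": "drive_tool", "kwargs": {"plan": [[-2, 0, 0, 0, 0, 0, 10], [-4, 0, 0, 0, 0, 0, 10], [-6, 0, 0, 0, 0, 0, 10], [-8, 0, 0, 0, 0, 0, 10], [-10, 0, 0, 0, 0, 0, 10], [-12, 0, 0, 0, 0, 0, 10], [-14, 0, 0, 0, 0, 0, 10], [-16, 0, 0, 0, 0, 0, 10], [-18, 0, 0, 0, 0, 0, 10], [-20, 0, 0, 0, 0, 0, 10]]}}

```text
time: 13.35
position: [0.4987, -0.0337, 0.0647]
tool_rot: [0.704, 0.061, -0.061, -0.704]
ft_force: [3.8, 1.8, -2.8]
grip_width: 0.0214
```

>>> {"fn": "drive_tool", "kwargs": {"plan": [[-0.7, 0, 0, 0, 0, 0, 10], [-1.4, 0, 0, 0, 0, 0, 10], [-2.1, 0, 0, 0, 0, 0, 10], [-2.8, 0, 0, 0, 0, 0, 10], [-3.5, 0, 0, 0, 0, 0, 10], [-4.2, 0, 0, 0, 0, 0, 10]]}}

```text
time: 13.95
position: [0.4946, -0.0344, 0.0647]
tool_rot: [0.704, 0.061, -0.061, -0.704]
ft_force: [3.7, 0.7, -2.9]
grip_width: 0.0216
```

>>> {"fn": "drive_tool", "kwargs": {"plan": [[-0.4, 0, 0, 0, 0, 0, 10], [-0.8, 0, 0, 0, 0, 0, 10], [-1.2, 0, 0, 0, 0, 0, 10], [-1.6, 0, 0, 0, 0, 0, 10]]}}

```text
time: 14.35
position: [0.4931, -0.0347, 0.0647]
tool_rot: [0.704, 0.061, -0.061, -0.704]
ft_force: [3.3, 1.0, -2.1]
grip_width: 0.0215
```

```bash
python3 f.py
```

```text
14.35 tool F [3.39 2.14 0.44] pos [493.05 -34.65  64.68] along 479.69757981727616 0.021503944444186185
```

>>> {"fn": "drive_tool", "kwargs": {"plan": [[-0.4, 0, 0, 0, 0, 0, 10], [-0.8, 0, 0, 0, 0, 0, 10], [-1.2, 0, 0, 0, 0, 0, 10], [-1.6, 0, 0, 0, 0, 0, 10]]}}

```text
time: 14.75
position: [0.4915, -0.0349, 0.0647]
tool_rot: [0.704, 0.061, -0.061, -0.704]
ft_force: [4.2, 0.3, -1.7]
grip_width: 0.0216
```

>>> {"fn": "drive_tool", "kwargs": {"plan": [[-0.4, 0, 0, 0, 0, 0, 10], [-0.8, 0, 0, 0, 0, 0, 10], [-1.2, 0, 0, 0, 0, 0, 10], [-1.6, 0, 0, 0, 0, 0, 10]]}}

```text
time: 15.15
position: [0.4899, -0.0352, 0.0647]
tool_rot: [0.704, 0.061, -0.061, -0.704]
ft_force: [4.2, 1.6, -3.1]
grip_width: 0.0215
```

>>> {"fn": "drive_tool", "kwargs": {"plan": [[-0.4, 0, 0, 0, 0, 0, 10], [-0.8, 0, 0, 0, 0, 0, 10], [-1.2, 0, 0, 0, 0, 0, 10], [-1.6, 0, 0, 0, 0, 0, 10]]}}

```text
time: 15.55
position: [0.4883, -0.0355, 0.0647]
tool_rot: [0.704, 0.061, -0.061, -0.704]
ft_force: [4.0, 1.8, -2.1]
grip_width: 0.0219
```

>>> {"fn": "drive_tool", "kwargs": {"plan": [[-0.4, 0, 0, 0, 0, 0, 10], [-0.8, 0, 0, 0, 0, 0, 10], [-1.2, 0, 0, 0, 0, 0, 10], [-1.6, 0, 0, 0, 0, 0, 10]]}}

```text
time: 15.95
position: [0.4868, -0.0357, 0.0647]
tool_rot: [0.704, 0.061, -0.061, -0.704]
ft_force: [4.2, 0.6, -2.4]
grip_width: 0.0216
```

>>> {"fn": "drive_tool", "kwargs": {"plan": [[-0.4, 0, 0, 0, 0, 0, 10], [-0.8, 0, 0, 0, 0, 0, 10], [-1.2, 0, 0, 0, 0, 0, 10], [-1.6, 0, 0, 0, 0, 0, 10]]}}

```text
time: 16.35
position: [0.4852, -0.036, 0.0647]
tool_rot: [0.704, 0.061, -0.061, -0.704]
ft_force: [4.0, 0.8, -1.6]
grip_width: 0.0217
```

>>> {"fn": "drive_tool", "kwargs": {"plan": [[-0.4, 0, 0, 0, 0, 0, 10], [-0.8, 0, 0, 0, 0, 0, 10], [-1.2, 0, 0, 0, 0, 0, 10], [-1.6, 0, 0, 0, 0, 0, 10]]}}

```text
time: 16.75
position: [0.4836, -0.0363, 0.0647]
tool_rot: [0.704, 0.061, -0.061, -0.704]
ft_force: [3.6, 1.4, -2.3]
grip_width: 0.0216
```

>>> {"fn": "drive_tool", "kwargs": {"plan": [[-0.4, 0, 0, 0, 0, 0, 10], [-0.8, 0, 0, 0, 0, 0, 10], [-1.2, 0, 0, 0, 0, 0, 10], [-1.6, 0, 0, 0, 0, 0, 10]]}}

```text
time: 17.15
position: [0.482, -0.0366, 0.0647]
tool_rot: [0.704, 0.061, -0.061, -0.704]
ft_force: [3.6, 0.3, -2.8]
grip_width: 0.0213
```

>>> {"fn": "drive_tool", "kwargs": {"plan": [[-0.4, 0, 0, 0, 0, 0, 10], [-0.8, 0, 0, 0, 0, 0, 10], [-1.2, 0, 0, 0, 0, 0, 10], [-1.6, 0, 0, 0, 0, 0, 10]]}}

```text
time: 17.55
position: [0.4804, -0.0368, 0.0647]
tool_rot: [0.704, 0.061, -0.061, -0.704]
ft_force: [3.8, 1.2, -2.5]
grip_width: 0.0216
```

>>> {"fn": "drive_tool", "kwargs": {"plan": [[-0.4, 0, 0, 0, 0, 0, 10], [-0.8, 0, 0, 0, 0, 0, 10], [-1.2, 0, 0, 0, 0, 0, 10], [-1.6, 0, 0, 0, 0, 0, 10]]}}

```text
time: 17.95
position: [0.4789, -0.0371, 0.0647]
tool_rot: [-0.704, -0.061, 0.061, 0.704]
ft_force: [3.4, 1.4, -2.7]
grip_width: 0.0214
```

>>> {"fn": "drive_tool", "kwargs": {"plan": [[-0.4, 0, 0, 0, 0, 0, 10], [-0.8, 0, 0, 0, 0, 0, 10], [-1.2, 0, 0, 0, 0, 0, 10], [-1.6, 0, 0, 0, 0, 0, 10]]}}

```text
time: 18.35
position: [0.4783, -0.0375, 0.0648]
tool_rot: [0.705, 0.062, -0.06, -0.704]
ft_force: [5.7, 2.8, -3.5]
grip_width: 0.0215
```

Force is rising and the tool is lagging, so this is the stop.

>>> {"fn": "drive_tool", "kwargs": {"plan": [[-0.3, 0, 0, 0, 0, 0, 10], [-0.6, 0, 0, 0, 0, 0, 10], [-0.6, 0, 0, 0, 0, 0, 10]]}}

```text
time: 18.65
position: [0.4783, -0.0377, 0.0649]
tool_rot: [0.705, 0.062, -0.06, -0.704]
ft_force: [6.2, 2.1, -4.0]
grip_width: 0.0219
```

```bash
python3 f.py
```

```text
18.65 tool F [6.45 4.07 1.03] pos [478.28 -37.7   64.86] along 464.6248113732538 0.021864760145156377
```

>>> {"fn": "drive_tool", "kwargs": {"plan": [[-0.4, 0, 0, 0, 0, 0, 10], [-0.8, 0, 0, 0, 0, 0, 10], [-1.2, 0, 0, 0, 0, 0, 10], [-1.2, 0, 0, 0, 0, 0, 10]]}}

```text
time: 19.05
position: [0.4782, -0.0381, 0.065]
tool_rot: [0.705, 0.063, -0.059, -0.704]
ft_force: [8.7, 3.4, -4.8]
grip_width: 0.0215
```

```bash
python3 f.py
```

```text
19.05 tool F [9.09 4.88 1.85] pos [478.23 -38.05  64.98] along 464.51529280974415 0.02147244633325271
```

>>> {"fn": "drive_tool", "kwargs": {"plan": [[-0.4, 0, 0, 0, 0, 0, 10], [-0.8, 0, 0, 0, 0, 0, 10], [-1.3, 0, 0, 0, 0, 0, 10], [-1.3, 0, 0, 0, 0, 0, 10]]}}

```text
time: 19.45
position: [0.4782, -0.0384, 0.0651]
tool_rot: [0.705, 0.064, -0.058, -0.704]
ft_force: [11.4, 3.9, -5.0]
grip_width: 0.0216
```

```bash
python3 f.py
```

```text
19.45 tool F [11.92  5.08  1.91] pos [478.2  -38.45  65.13] along 464.4157617655921 0.021601640861146732
```

>>> {"fn": "drive_tool", "kwargs": {"plan": [[-0.1, 0, 0, 0, 0, 0, 10], [-0.1, 0, 0, 0, 0, 0, 10], [-0.1, 0, 0, 0, 0, 0, 10], [-0.1, 0, 0, 0, 0, 0, 10], [-0.1, 0, 0, 0, 0, 0, 10], [-0.1, 0, 0, 0, 0, 0, 10]]}}

```text
time: 20.05
position: [0.4782, -0.0385, 0.0651]
tool_rot: [0.705, 0.064, -0.058, -0.704]
ft_force: [11.8, 4.7, -5.7]
grip_width: 0.0212
```

>>> {"fn": "drive_tool", "kwargs": {"plan": [[0, 0, 0, 0, 0, 0, 10], [0, 0, 0, 0, 0, 0, 10], [0, 0, 0, 0, 0, 0, 10], [0, 0, 0, 0, 0, 0, 10], [0, 0, 0, 0, 0, 0, 10], [0, 0, 0, 0, 0, 0, 10]]}}

```text
time: 20.65
position: [0.4782, -0.0384, 0.0651]
tool_rot: [0.705, 0.064, -0.058, -0.704]
ft_force: [10.9, 4.8, -4.9]
grip_width: 0.0214
```

```bash
python3 f.py
```

```text
20.65 tool F [11.54  4.97  2.85] pos [478.21 -38.45  65.11] along 464.42296839835336 0.021441881883664297
```

>>> {"fn": "drive_tool", "kwargs": {"plan": [[0, 0, 0, 0, 0, 0, 10], [0, 0, 0, 0, 0, 0, 10], [1, 0, 0, 0, 0, 0, 10], [2.5, 0, 0, 0, 0, 0, 10], [4, 0, 0, 0, 0, 0, 10], [6, 0, 0, 0, 0, 0, 10], [8, 0, 0, 0, 0, 0, 10], [10, 0, 0, 0, 0, 0, 10], [12, 0, 0, 0, 0, 0, 10], [12, 0, 0, 0, 0, 0, 10]]}}

```text
time: 21.65
position: [0.4858, -0.0358, 0.0646]
tool_rot: [-0.704, -0.061, 0.061, 0.705]
ft_force: [-0.5, 0.2, -2.4]
grip_width: 0.0215
```

```bash
python3 f.py;  python3 - <<'E'
from h import *
import cv2
t=camera("top");s=camera("side")
cv2.imwrite("pics/c8.png",cv2.hconcat([cv2.resize(t[165:225,285:345],None,fx=6,fy=6,interpolation=2),cv2.resize(s[190:250,250:320],None,fx=6,fy=6,interpolation=2)]))
k=t[168:205,298:325].astype(float);k=np.clip(k[...,2]-k[...,:2].max(2)-20,0,None)
ys,xs=np.mgrid[168:205,298:325];c=((k*xs).sum()/k.sum(),(k*ys).sum()/k.sum());print(c,at_z("top",c,.093))
E
```

```text
21.65 tool F [-0.44  2.44  0.27] pos [485.82 -35.83  64.58] along 472.3710772631123 0.021477259953741716
(np.float64(312.63605442176873), np.float64(192.89115646258503)) [0.67142235 0.01605004 0.093     ]
```

View pics/c8.png

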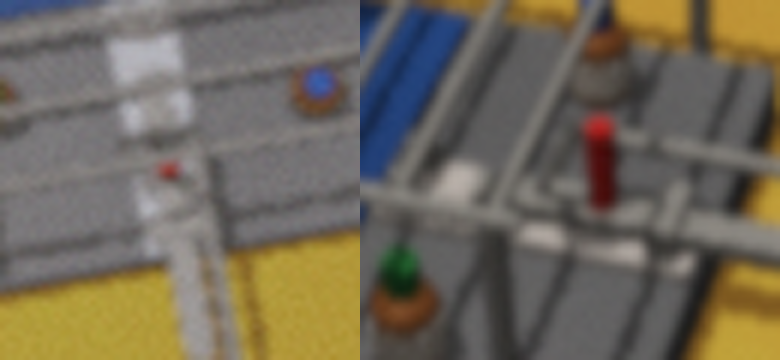

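Bolt is drawn: the pin went from x 0.723 to 0.671 and the bar is clear of the keeper. The hook is still around the pin with no force on it. Raising the rod.

>>> {"fn": "drive_tool", "kwargs": {"plan": [[0, -2, 0, 0, 0, 0, 10], [0, -5, 0, 0, 0, 0, 10], [0, -10, 0, 0, 0, 0, 10], [0, -15, 0, 0, 0, 0, 10], [0, -21, 0, 0, 0, 0, 10], [0, -28, 0, 0, 0, 0, 10], [0, -36, 0, 0, 0, 0, 10], [0, -44, 0, 0, 0, 0, 10], [0, -50, 0, 0, 0, 0, 10], [0, -50, 0, 0, 0, 0, 10]]}}

```text
time: 22.75
position: [0.4866, -0.0361, 0.1157]
tool_rot: [0.705, 0.062, -0.06, -0.704]
ft_force: [-0.6, 0.2, -1.5]
grip_width: 0.0216
```

>>> {"fn": "drive_tool", "kwargs": {"plan": [[-8, 0, 0, 0, 0, 0, 10], [-20, 0, 0, 0, 0, 0, 10], [-35, 0, 0, 0, 0, 0, 10], [-50, 0, 0, 0, 0, 0, 10], [-58, 0, 0, 0, 0, 0, 10], [-60, 0, 0, 0, 0, 0, 10], [-60, 0, 0, 0, 0, 0, 10]]}}

```text
time: 23.45
position: [0.4268, -0.0464, 0.1147]
tool_rot: [0.704, 0.061, -0.061, -0.704]
ft_force: [0.8, -0.1, -2.1]
grip_width: 0.0219
```

```bash
cat > g.py <<'E'
from h import *
import sys
x,y,z,yaw=map(float,sys.argv[1:])
o=get_obs();r=R.from_quat(o["tool_rot"]);yn=np.degrees(np.arctan2(*r.as_matrix()[[1,0],0]))
print(o["time"],np.round(o["position"],4),"yaw",yn.round(2),"shift",(1000*r.inv().apply(np.array([x,y,z])-o["position"])).round(1),"turn y",-(yaw-yn).round(2))
E
python3 g.py .4263 -.25 .115 -3.3;python3 g.py .4805 -.3492 .115 -3.3; python3 - <<'E'
from h import *
t=camera("top");k=t[168:205,298:325].astype(float);k=np.clip(k[...,2]-k[...,:2].max(2)-20,0,None)
ys,xs=np.mgrid[168:205,298:325];c=((k*xs).sum()/k.sum(),(k*ys).sum()/k.sum());print(c,at_z("top",c,.093))
E
```

```text
23.45 [ 0.4268 -0.0464  0.1147] yaw 9.87 shift [ -35.4   -0.3 -200.6] turn y 13.17
23.45 [ 0.4268 -0.0464  0.1147] yaw 9.87 shift [ 1.000e+00 -3.000e-01 -3.076e+02] turn y 13.17
(np.float64(312.6954887218045), np.float64(192.8421052631579)) [0.67156945 0.01587035 0.093     ]
```

>>> {"fn": "drive_tool", "kwargs": {"plan": [[-7, 0, -35, 0, 2, 0, 10], [-14, 0, -75, 0, 4, 0, 10], [-21, 0, -115, 0, 7, 0, 10], [-28, 0, -155, 0, 9, 0, 10], [-35, 0, -195, 0, 11, 0, 10], [-30, 0, -230, 0, 13, 0, 10], [-16, 0, -265, 0, 13.2, 0, 10], [-5, 0, -295, 0, 13.2, 0, 10], [1, 0, -307, 0, 13.2, 0, 10], [1, 0, -307, 0, 13.2, 0, 10]]}}

```text
time: 24.5
position: [0.4826, -0.3512, 0.1146]
tool_rot: [0.708, -0.02, 0.022, -0.706]
ft_force: [-0.1, 1.1, -1.9]
grip_width: 0.022
```

```bash
python3 g.py .4805 -.3492 .0115 -3.3; python3 m.py 6 mat; python3 - <<'E'
import cv2
t=cv2.imread("pics/top6.png")[160:300,390:490];s=cv2.imread("pics/side6.png")[90:230,300:460]
a=cv2.resize(t,None,fx=3,fy=3,interpolation=2);b=cv2.resize(s,None,fx=3,fy=3,interpolation=2)
cv2.imwrite("pics/c9.png",cv2.hconcat([a,b]))
E
```

```text
24.5 [ 0.4826 -0.3512  0.1146] yaw -3.35 shift [ -2.5 103.1   2.2] turn y -0.05
mat side [386.3 170.2] 0.69 [ 0.5467 -0.3597  0.    ]
mat top [427.2 235.4] 0.65 [ 0.5417 -0.351   0.    ]
   tri [ 0.5428 -0.3481  0.0093] 0.002350389902185582
24.7 [ 0.4798 -0.3467  0.1142] [-0.7061  0.0208 -0.0194  0.7075] 0.021690728884098055 [ 0.1732 -0.3093 -3.0228]
[[ 0.9984 -0.0018  0.0568]
 [-0.0568  0.0021  0.9984]
 [-0.002  -1.      0.002 ]]
```

View pics/c9.png

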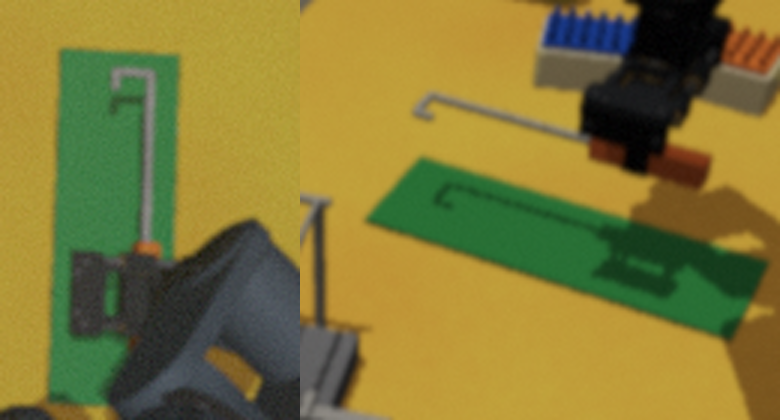

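The rod is above the mat in the same pose as after the lift. Lowering it gently.

>>> {"fn": "drive_tool", "kwargs": {"plan": [[0, 20, -2, 0, 0, 0, 10], [0, 45, -2, 0, 0, 0, 10], [0, 65, -2, 0, 0, 0, 10], [0, 80, -2, 0, 0, 0, 10], [0, 89, -2, 0, 0, 0, 10], [0, 95, -2, 0, 0, 0, 10], [0, 98, -2, 0, 0, 0, 10], [0, 100, -2, 0, 0, 0, 10], [0, 101, -2, 0, 0, 0, 10], [0, 101, -2, 0, 0, 0, 10]]}}

```text
time: 25.7
position: [0.4808, -0.3507, 0.0141]
tool_rot: [0.707, -0.02, 0.021, -0.707]
ft_force: [0.4, -0.8, -2.6]
grip_width: 0.0215
```

>>> {"fn": "drive_tool", "kwargs": {"plan": [[0, 0.7, 0, 0, 0, 0, 10], [0, 1.4, 0, 0, 0, 0, 10], [0, 2, 0, 0, 0, 0, 10], [0, 2, 0, 0, 0, 0, 10]]}}

```text
time: 26.1
position: [0.4805, -0.3504, 0.0117]
tool_rot: [-0.707, 0.02, -0.02, 0.707]
ft_force: [-0.1, -0.5, -2.7]
grip_width: 0.0216
```

>>> {"fn": "drive_tool", "kwargs": {"plan": [[0, 0.5, 0, 0, 0, 0, 10], [0, 1, 0, 0, 0, 0, 10], [0, 1, 0, 0, 0, 0, 10]]}}

```text
time: 26.4
position: [0.4806, -0.3504, 0.0108]
tool_rot: [0.707, -0.02, 0.02, -0.707]
ft_force: [-0.0, 0.6, -2.3]
grip_width: 0.0219
```

>>> {"fn": "drive_tool", "kwargs": {"plan": [[0, 0.4, 0, 0, 0, 0, 10], [0, 0.7, 0, 0, 0, 0, 10], [0, 0.7, 0, 0, 0, 0, 10]]}}

```text
time: 26.7
position: [0.4805, -0.3505, 0.0107]
tool_rot: [0.707, -0.02, 0.02, -0.707]
ft_force: [-1.4, 2.0, 5.0]
grip_width: 0.0217
```

Contact with the mat, so I'll release and rise.

>>> {"fn": "drive_tool", "kwargs": {"plan": [[0, -0.5, 0, 0, 0, 0, 10], [0, -0.5, 0, 0, 0, 0, 26], [0, -0.5, 0, 0, 0, 0, 40], [0, -0.5, 0, 0, 0, 0, 60], [0, -0.5, 0, 0, 0, 0, 60], [0, -0.5, 0, 0, 0, 0, 60], [0, -0.5, 0, 0, 0, 0, 60]]}}

```text
time: 27.4
position: [0.4806, -0.3505, 0.0104]
tool_rot: [-0.707, 0.02, -0.02, 0.707]
ft_force: [0.6, -0.1, -0.9]
grip_width: 0.056
```

>>> {"fn": "drive_tool", "kwargs": {"plan": [[0, -10, 0, 0, 0, 0, 60], [0, -30, 0, 0, 0, 0, 60], [0, -60, 0, 0, 0, 0, 60], [0, -100, 0, 0, 0, 0, 60], [0, -140, 0, 0, 0, 0, 60], [0, -170, 0, 0, 0, 0, 60], [-20, -180, -20, 0, 0, 0, 60], [-20, -180, -20, 0, 0, 0, 60]]}}

```text
time: 28.2
position: [0.459, -0.3719, 0.1939]
tool_rot: [0.709, -0.02, 0.022, -0.705]
ft_force: [0.5, 0.0, 0.4]
grip_width: 0.0602
```

```bash
python3 m.py 7 rod_hook rod bolt_pin bolt vial_l vial_r beaker tuberack; python3 - <<'E'
import cv2
t=cv2.imread("pics/top7.png")[100:300,200:460];s=cv2.imread("pics/side7.png")[110:390,180:460]
a=cv2.resize(t,None,fx=1.75,fy=1.75,interpolation=2);b=cv2.resize(s,(350,350),interpolation=2)
cv2.imwrite("pics/c10.png",cv2.hconcat([cv2.copyMakeBorder(a,0,0,0,0,0),cv2.resize(s,None,fx=1.25,fy=1.25)[:350]][:2]))
E
```

```text
rod_hook side [343.8 153.8] 0.6 [ 0.6837 -0.3558  0.021 ]
rod_hook top [426.7 190.8] 0.94 [ 0.6835 -0.3477  0.021 ]
   tri [ 0.6815 -0.3462  0.0279] 0.0025584586483942432
rod side [409.5 172.9] 0.87 [ 0.4788 -0.3686  0.006 ]
rod top [426.5 256.6] 0.89 [ 0.4744 -0.3451  0.006 ]
   tri [ 0.4747 -0.3394  0.0278] 0.0014586475053992088
bolt_pin side [290.7 215.8] 0.97 [0.6752 0.0073 0.075 ]
bolt_pin top [313.1 196.5] 0.7 [0.6623 0.0147 0.075 ]
   tri [0.6651 0.0165 0.0866] 0.00865409217473158
bolt side [287.5 237.8] 0.72 [0.6844 0.013  0.    ]
bolt top [315.2 192.2] 0.71 [0.6836 0.0078 0.    ]
   tri [ 0.6855  0.0084 -0.005 ] 0.0028643808644103147
vial_l side [257.8 249. ] 0.62 [0.714  0.1023 0.034 ]
vial_l top [284.5 183.7] 0.42 [0.7075 0.1046 0.034 ]
   tri [0.7089 0.1054 0.0392] 0.004690590169171177
vial_r side [257.8 249. ] 0.62 [0.714  0.1023 0.034 ]
vial_r top [284.5 183.7] 0.42 [0.7075 0.1046 0.034 ]
   tri [0.7089 0.1054 0.0392] 0.004690590169171177
beaker side [235.7 333.8] 0.62 [0.6542 0.2962 0.    ]
beaker top [225.7 207.5] 0.89 [0.636  0.2963 0.    ]
   tri [0.6421 0.298  0.0108] 0.015620092945285123
tuberack side [279.6 363.2] 0.57 [0.5427 0.3139 0.    ]
tuberack top [219.8 236.2] 0.58 [0.544  0.3142 0.    ]
   tri [ 0.5434  0.314  -0.0003] 0.001336023385287183
29.1 [ 0.4594 -0.3693  0.1905] [ 0.7068 -0.0203  0.0204 -0.7068] 0.06011181374259888 [0.0426 0.4271 0.2908]
[[ 0.9983  0.      0.0576]
 [-0.0576 -0.      0.9983]
 [ 0.     -1.     -0.    ]]
```

View pics/c10.png

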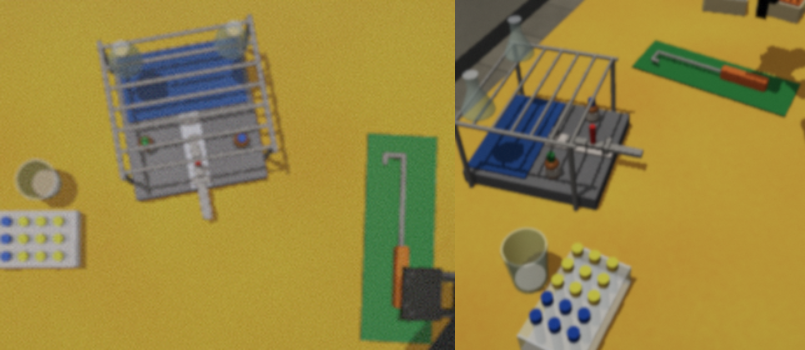

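The rod lies flat on the mat and the bolt sticks out towards the robot. The vials, beaker and tube rack haven't moved, and the gripper is clear. Handing in.

```bash
python3 -c "
from rig import *
print(hand_in())"
```

```text
the job is handed in; nothing more can be done
None
```

The bolt is drawn onto its stop, the rod is back flat on the mat, and I handed the job in at about 29 s of the 72 s allowed. `hand_in` reported no verdict.

- **Drawing the bolt:** I lowered the hook over the red pin from above, below the rack wires, and drew the bolt slowly with about 4 N. It met its stop after about 48 mm by the arm's travel, or about 52 mm by the camera; both are within the 35–55 mm you gave.
- **Holding the pull:** I raised the pull gradually to about 12 N along the bolt and held it for about 1.4 s. Every reading in the hold was 11.5–12.5 N. I read the force only between moves, so a brief peak between readings can't be ruled out. Afterwards I unloaded it, lifted the hook off and backed out.
- **Putting the rod back:** I lowered the rod until I felt about 7 N of contact with the mat, then let go. A light touch, as I only opened the gripper after that.
- **Last checks:** The pin stayed at x ≈ 0.671 m after the hook was lifted off. The final picture showed the bolt out, the rod flat on the mat, the vials, beaker and tube rack in place, and the gripper clear with no force on it.
- **Disagreements:** The networks scattered by up to about 15 mm on the pin and about 6 mm on the hook. `vial_l` and `vial_r` both returned the left vial, so I judged the right vial by eye. I set the hook's sideways position from pixel measurements instead, with a 5 mm correction before lowering it.

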